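Snap the dispensing box lid shut all round

TASK

The lid of the grey dispensing box has sprung up along all four sides of its rim. With the fingertips, press the raised rim down section by section until every side has clicked fully shut, without crushing the box. Do not grasp, lift, tip or push away the box, and leave the things round it where they are.

Things in the scene. Friction and masses are not known exactly. Their poses are not given: they have to be found in the camera images.
- box: Loose closed box, 1 kg, grey plastic, white press-shut lid 160 mm (box x) by 210 mm (y). Origin: centre of underside, on the table; x points away from the robot at yaw 0, z up. Sunk centre panel at height 66 mm, four fixed 30 mm corner pieces at 70 mm. Between the corners lie four rim sections 30 mm wide, each hinged along its inner edge, with a ribbed press pad at mid-length.
- rim_front (a joint): Hinge angle of the rim section on the box's side -x (nearest the robot): near 0 = sprung open (outer edge 9 mm too high), 0.30 rad = shut, flush with the corner pieces. Over-centre snap: about 6 N on the pad starts it and the push needed falls on the way; past about 0.18 rad it clicks shut by itself and stays; let go before that, it springs open.
- rim_front_pad (a point): Top centre of the front section's press pad (44 x 16 mm, 2 mm raised), 19 mm out from its hinge line, 11 mm in from the outer edge; push straight down here. The section is 147 mm long. Pad height about 77 mm when open, 72 mm when shut; 69 mm from the lid's centre, seen from above.
- rim_right (a joint): Hinge angle of the rim section on the box's side -y (the robot's right): near 0 = sprung open (outer edge 9 mm too high), 0.30 rad = shut, flush with the corner pieces. Over-centre snap: about 6 N on the pad starts it and the push needed falls on the way; past about 0.18 rad it clicks shut by itself and stays; let go before that, it springs open.
- rim_right_pad (a point): Top centre of the right section's press pad (44 x 16 mm, 2 mm raised), 19 mm out from its hinge line, 11 mm in from the outer edge; push straight down here. The section is 97 mm long. Pad height about 77 mm when open, 72 mm when shut; 94 mm from the lid's centre, seen from above.
- rim_back (a joint): Hinge angle of the rim section on the box's side +x (farthest from the robot): near 0 = sprung open (outer edge 9 mm too high), 0.30 rad = shut, flush with the corner pieces. Over-centre snap: about 6 N on the pad starts it and the push needed falls on the way; past about 0.18 rad it clicks shut by itself and stays; let go before that, it springs open.
- rim_back_pad (a point): Top centre of the back section's press pad (44 x 16 mm, 2 mm raised), 19 mm out from its hinge line, 11 mm in from the outer edge; push straight down here. The section is 147 mm long. Pad height about 77 mm when open, 72 mm when shut; 69 mm from the lid's centre, seen from above.
- rim_left (a joint): Hinge angle of the rim section on the box's side +y (the robot's left): near 0 = sprung open (outer edge 9 mm too high), 0.30 rad = shut, flush with the corner pieces. Over-centre snap: about 6 N on the pad starts it and the push needed falls on the way; past about 0.18 rad it clicks shut by itself and stays; let go before that, it springs open.
- rim_left_pad (a point): Top centre of the left section's press pad (44 x 16 mm, 2 mm raised), 19 mm out from its hinge line, 11 mm in from the outer edge; push straight down here. The section is 97 mm long. Pad height about 77 mm when open, 72 mm when shut; 94 mm from the lid's centre, seen from above.
- ointment: Loose small flat carton, 99x31x27 mm, lying off the box's right end; origin under its centre. To be left alone.
- strip_pack: Loose low white carton with a red band, 46x83x26 mm, off the box's left end; origin under its centre. To be left alone.
- violet_pen: Loose violet pen, 148x10x8 mm, lying before the box's front side; origin under its centre. To be left alone.
- blue_carton: Loose upright white and dark blue carton, 75x63x83 mm, behind the box; origin under its centre. To be left alone.

How it is judged:
At the end, for the whole second after the job is handed in: All four rim sections are clicked shut (each hinge beyond 0.26 of 0.30 rad) and the box stands flat and still on the table (value of joint each of rim_front, rim_right, rim_back, rim_left above 0.26 rad and angle between box's own z axis and vertical below 0.05 rad and height (world z) of box below 0.006 m and linear speed of box below 0.02 m/s); the robot touches nothing.
It fails at once if the box is lifted off the table (height (world z) of box above 0.012 m).
It fails at once if the box is tipped (angle between box's own z axis and vertical above 0.12 rad).
It fails at once if the box is pushed more than 40 mm from its place (distance of box from where it was at the start of the episode above 0.04 m).
It fails at once if the box is crushed (pressed with more than 60 N) (contact force between the arm and box above 60 N).
It fails at once if one of the other things is knocked, moved or carried more than 25 mm (distance of any of ointment, strip_pack, violet_pen, blue_carton from where it was at the start of the episode above 0.025 m).
It also fails if it takes over 40 s, if anything falls off the work surface, if the arm or the gripper's body presses on something with over 40 N, if the wrist force passes 120 N, or if a joint passes its speed limit or range.

ROBOT

A 7-joint arm with a two-finger parallel gripper is mounted at the origin on a cart in front of the work surface, level with it; the furniture and walls round the work are solid. World frame = base frame: x ahead of the robot, y to its left, z up, the work surface at z = 0. Lengths are in m, angles in rad, forces in N, time in s.
With the tool pointing down it reaches from about 0.35 to 0.9 m from the base axis. Payload 8.1 kg.
Tool frame: the origin (TCP) lies midway between the tips of the shut fingers; the grasp point (between the pads) lies 19 mm behind it; z points along the fingers, y is the line along which they close (so a half turn about z gives the same grasp; the last joint's range is limited). The gripper opens to 92 mm and grips with 3 to 60 N. Pads are 19 mm wide; open, the fingers measure 130 mm over their backs; the gripper's body (75 mm by 190 mm) begins 47 mm behind the grasp point.
Start: joints at [1.033, 0.434, 0.025, 1.573, -0.012, 1.134, -0.075], TCP at [0.263, -0.567, 0.227] pointing down, gripper open.
Joint ranges: [-2.62, 2.62], [-0.44, 2.09], [-1.27, 1.32], [0.08, 2.57], [-1.32, 4.46], [0.12, 2], [-2.74, 2.74]. Speed limits (rad/s): [2.22, 2.22, 3.01, 3.01, 3.14, 3.14, 3.14].

INTERFACE

Orientations are given as a rotation vector (axis times angle).
In Python, from cell import arm gives the robot as it stands.
- The arm moves only by the tool carry_out, never from a script. Its arguments are lists of equal length, an entry for each row: "claw": the finger opening in cm, from 0 to 9.18; "delta_pos": the shift along the tool's x, y, z in cm, a list of three; "angular": the turn, a rotation vector about the tool's x, y, z in rad, a list of three. In form: {"claw": [claw, ...], "delta_pos": [[dx, dy, dz], ...], "angular": [[ax, ay, az], ...]}. A call has 1 to 20 rows; each row shifts and turns the commanded pose from where the row before left it, along the tool's axes as they then stand; what a row does not reach is not made up. A row lasts 1/10 s, in which the tool goes at most 50 mm and 8.59 degrees, less where a joint would pass 70% of its speed; a pose out of reach is approached as far as the arm can. A call with a gripper value outside its range is refused whole. The fingers move at their own pace and stop on an object; "force" is the grip in N (left out, the last holds). Time passes only in rows, so rows that do not move let the fingers close. It gives the time, the measured TCP pose, the force, the opening and the grip force at its end, in the units of the state.
- arm.observe(): the state, without advancing time (a new reading comes with each control period).
- arm.get_image(name): name is "scene" or "top" or "wrist"; returns a dict with "frame" (400x640x3 uint8, red, green, blue), "mtx" (3x3 intrinsics, pixels), "dist" ([k1, k2, p1, p2, k3] as OpenCV has them; the pictures are not rectified), "T" (4x4, takes a point from camera to world coordinates). Camera axes: x right, y down, z forward; pixel columns grow to the right and rows downward; lengths in m; the calibration is good to about 2 mm. A picture is of the moment at which its call begins. There is no depth.
- arm.sign_off(): hands the job in; it is judged then, once.
Trained networks look in a picture, given as the dict that the camera call returned (one of the last four; its "shot" number tells which), for a name from the list of things; names that differ only in an ending like _2 or _b are one class to them, and where a whole thing is asked for, a point or a joint stands for the part that bears it (a point fixed in the world has none). Each returns a list of dicts, best first, with "conf" (0 to 1); they miss things now and then, are a little off and sometimes report something else, mostly with a low value. They report only what shows in the picture. A call takes as long as a camera call.
- arm.look_for(label, picture): "centre" ([column, row] as shares, 0 to 1, of the picture: columns of its width, rows of its height, amid what is visible of it).
- arm.trace(label, picture): "region" (400x640 bool, what is visible of it) and "centre" ([column, row] as shares, 0 to 1, of the picture: columns of its width, rows of its height, amid what is visible of it).
- arm.place_of(label, picture): "centre" ([column, row] as shares, 0 to 1, of the picture: columns of its width, rows of its height: a listed point, or the origin of a listed thing).
The state is a dict: "clock": time; "joints": joint angles; "dq": joint speeds; "joint_efforts": joint torques, N m; "position": TCP position; "ee_rot": TCP orientation; "force": force on the tool from outside, world axes, zero at the start; "ft_torque": the same for the moment, N m; "width": opening from 0.0 (shut) to 1.0 (fully open); "gripper_force": force on a finger pad.
Only numpy, scipy, OpenCV 4.12 (cv2) and the standard library are available. Lean on these libraries where they do the work, as an engineer would, in place of code of your own. Each camera call takes 0.05 s, during which the arm holds its last target. There are 200 camera calls.

## Working session

There is one attempt and no reset: what is moved stays moved. The work goes in short steps, Python scripts to look and compute and a tool call to move; the robot and the scene stay as the last step left them, time stands still between calls to the robot, and variables do not carry over. Pictures are saved under pics/ and viewed, at most 10 in all, crops included, and the job is handed in when it is done.

Besides the shell and the picture viewer there is one more tool, called after "Request:" as a command line: name --argument value ..., lists and objects as JSON in quotes. carry_out: Moves the arm, as the interface text tells. Its arguments: {"type":"object","properties":{"claw":{"type":"array","items":{"type":"number"}},"delta_pos":{"type":"array","items":{"type":"array","items":{"type":"number"}}},"angular":{"type":"array","items":{"type":"array","items":{"type":"number"}}},"force":{"type":"number"}},"required":["claw","delta_pos","angular"]}

```bash
mkdir -p pics
cat > h.py <<'E'
import numpy as np, cv2
from cell import arm
from scipy.spatial.transform import Rotation as R
def ray(p,c):
    uv=np.array([[[c[0]*640,c[1]*400]]],float)
    n=cv2.undistortPoints(uv,np.array(p["mtx"]),np.array(p["dist"]))[0,0]
    T=np.array(p["T"]); return T[:3,3],T[:3,:3]@np.array([n[0],n[1],1])
def at(p,c,z):
    o,d=ray(p,c); return o+d*(z-o[2])/d[2]
def show(p,name): cv2.imwrite("pics/"+name,p["frame"][:,:,::-1])
E
python3 - <<'E'
from h import *
s=arm.observe(); print(s)
for n in ["top","scene"]:
    p=arm.get_image(n); show(p,n+"0.png")
    for l,z in [("rim_front_pad",.077),("rim_right_pad",.077),("rim_back_pad",.077),("rim_left_pad",.077),("box",0),("ointment",0),("strip_pack",0),("violet_pen",0),("blue_carton",0)]:
        for r in arm.place_of(l,p)[:2]: print(n,l,round(r["conf"],2),np.round(r["centre"],3),np.round(at(p,r["centre"],z),4))
E
```

```text
{'clock': 0.0, 'joints': array([ 1.03340729,  0.43519551,  0.02498743,  1.5740737 , -0.0116187 ,
        1.13397608, -0.07507263]), 'dq': array([ 3.05223480e-04, -1.56260846e-03, -1.83327656e-03,  5.37970106e-05,
       -8.25073210e-04, -5.67011732e-05,  7.87810235e-04]), 'joint_efforts': array([ 7.08378211e-04, -6.67844439e+01,  9.85503606e-01, -3.14454317e+01,
       -6.04390120e-02,  4.30481869e-02,  1.52814414e-04]), 'position': array([ 0.26300284, -0.56642872,  0.22597124]), 'ee_rot': array([-3.06626388e+00, -6.77190744e-01,  7.02139303e-04]), 'force': array([-0.12599521,  0.32515451, -0.25542293]), 'ft_torque': array([-0.05687779, -0.01132692, -0.03906897]), 'gripper_force': 0.0, 'width': 1.0020520395331969}
top rim_front_pad 0.96 [0.518 0.657] [0.4551 0.0694 0.077 ]
top rim_right_pad 0.84 [0.588 0.572] [ 0.5288 -0.0303  0.077 ]
top rim_back_pad 0.93 [0.516 0.495] [0.5982 0.0705 0.077 ]
top rim_back_pad 0.54 [0.511 0.576] [0.526  0.0783 0.077 ]
top rim_left_pad 0.84 [0.453 0.578] [0.5247 0.1595 0.077 ]
top box 0.61 [0.512 0.571] [0.5354 0.0743 0.    ]
top ointment 0.67 [0.623 0
[... 440 characters left out ...]
ront_pad 0.89 [0.57  0.558] [0.4588 0.0647 0.077 ]
scene rim_right_pad 0.68 [0.588 0.484] [ 0.526  -0.0258  0.077 ]
scene rim_back_pad 0.84 [0.511 0.49 ] [0.5903 0.0767 0.077 ]
scene rim_left_pad 0.58 [0.488 0.568] [0.5184 0.1684 0.077 ]
scene box 0.55 [0.545 0.582] [0.5203 0.0625 0.    ]
scene box 0.4 [0.593 0.482] [ 0.5969 -0.0998  0.    ]
scene ointment 0.59 [0.616 0.504] [ 0.5458 -0.1073  0.    ]
scene ointment 0.54 [0.487 0.56 ] [0.601  0.1164 0.    ]
scene strip_pack 0.61 [0.45  0.672] [0.5067 0.2456 0.    ]
scene strip_pack 0.45 [0.586 0.482] [ 0.6041 -0.0906  0.    ]
scene violet_pen 0.72 [0.581 0.649] [0.4173 0.0736 0.    ]
scene blue_carton 0.87 [0.475 0.509] [0.6805 0.0882 0.    ]
```

```bash
python3 -c "
import cv2
a=cv2.imread('pics/top0.png')[140:300,220:440];cv2.imwrite('pics/top0c.png',cv2.resize(a,None,fx=3.6,fy=3.6,interpolation=cv2.INTER_CUBIC)[:600,:800])"
```

```text
(no output)
```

View pics/top0c.png

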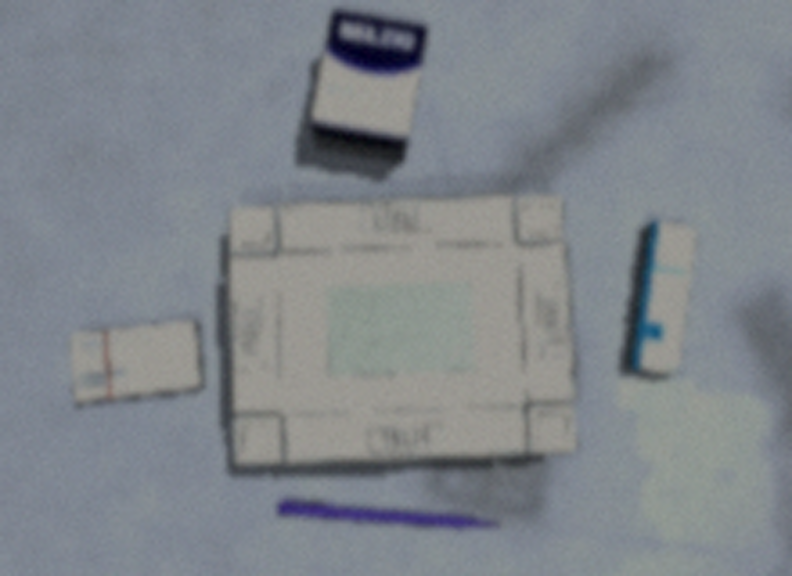

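View pics/scene0.png

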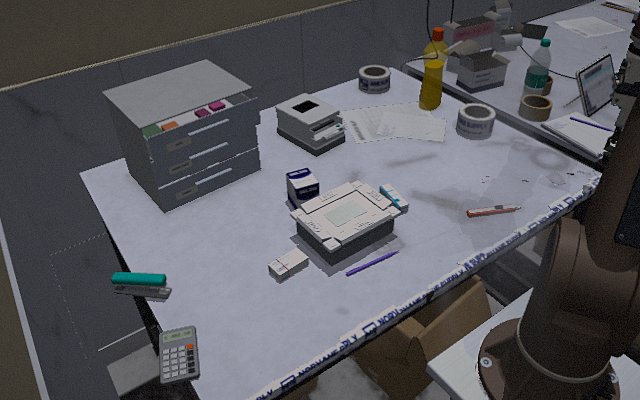

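The top crop shows the box with its four ribbed pads at crop pixels of about (400,437) front, (550,325) right, (393,222) back and (250,330) left. The network points agree with these, and the box yaw is about 0.03. Next I'll close the fingers and move over the box for a wrist view.

Request:
carry_out --claw '[0,0,0,0,0,0,0,0,0,0,0,0,0,0,0,0,0,0,0,0]' --delta_pos '[[3,-3,-0.5],[3,-3,-0.5],[3,-3,-0.5],[3,-3,-0.5],[3,-3,-0.5],[3,-3,-0.5],[3,-3,-0.5],[3,-3,-0.5],[3,-3,-0.5],[3,-3,-0.5],[3,-3,-0.5],[3,-3,-0.5],[3,-3,-0.5],[3,-3,-0.5],[3,-3,-0.5],[3,-3,-0.5],[0,0,0],[0,0,0],[0,0,0],[0,0,0]]' --angular '[[0,0,0],[0,0,0],[0,0,0],[0,0,0],[0,0,0],[0,0,0],[0,0,0],[0,0,0],[0,0,0],[0,0,0],[0,0,0],[0,0,0],[0,0,0],[0,0,0],[0,0,0],[0,0,0],[0,0,0.1],[0,0,0.1],[0,0,0.1],[0,0,0.1]]'

```text
clock: 3.0
position: [0.4965, 0.0707, 0.3067]
ee_rot: [3.141, 0.048, 0.0]
force: [0.1, -0.3, 0.5]
width: 0.004
gripper_force: 0.0
```

```bash
cat >> h.py <<'E'
def go(t,yaw=None):
    s=arm.observe(); M=R.from_rotvec(s["ee_rot"]).as_matrix()
    y=np.arctan2(M[1,0],M[0,0])
    print("t",round(s["clock"],2),"pos",np.round(s["position"],4),"yaw",round(y,3),"tilt",np.round(M[:,2],3),"F",np.round(s["force"],1),"w",round(s["width"],3))
    if t is not None: print("delta cm",np.round(M.T@(np.array(t)-s["position"])*100,2),"turn z",None if yaw is None else round(y-yaw,3))
E
python3 - <<'E'
from h import *
go(None)
from scipy.optimize import least_squares
L=dict(rim_front_pad=(-.069,0),rim_right_pad=(0,-.094),rim_back_pad=(.069,0),rim_left_pad=(0,.094))
obs=[]
for n in ["wrist","top","scene"]:
    p=arm.get_image(n)
    if n!="scene": show(p,n+"1.png")
    for l in L:
        for r in arm.place_of(l,p)[:1]:
            q=at(p,r["centre"],.077); print(n,l,round(r["conf"],2),np.round(q,4)); obs.append((n,L[l],q[:2]))
for sel in [("wrist",),("top",),("scene",),("wrist","top","scene")]:
    O=[o for o in obs if o[0] in sel]
    if len(O)<2: continue
    def f(v):
        c,s=np.cos(v[2]),np.sin(v[2])
        return np.ravel([np.array([[c,-s],[s,c]])@o[1]+v[:2]-o[2] for o in O])
    r=least_squares(f,[.526,.07,.03],loss="soft_l1",f_scale=.004); print(sel,np.round(r.x,4),np.round(f(r.x),3))
E
```

```text
t 3.0 pos [0.4965 0.0707 0.3067] yaw 0.031 tilt [ 0. -0. -1.] F [ 0.1 -0.3  0.5] w 0.004
wrist rim_front_pad 0.79 [0.4593 0.0605 0.077 ]
wrist rim_right_pad 0.96 [ 0.5286 -0.0245  0.077 ]
wrist rim_back_pad 0.7 [0.591 0.071 0.077]
wrist rim_left_pad 0.91 [0.5217 0.16   0.077 ]
scene rim_front_pad 0.78 [0.4648 0.0579 0.077 ]
scene rim_right_pad 0.67 [ 0.5315 -0.0308  0.077 ]
scene rim_back_pad 0.63 [0.593  0.0754 0.077 ]
scene rim_left_pad 0.87 [0.5195 0.1687 0.077 ]
('wrist',) [0.5251 0.0668 0.0509] [-0.003  0.003  0.001 -0.003  0.003 -0.001 -0.001  0.001]
('scene',) [0.5265 0.0672 0.0844] [-0.007  0.004  0.003  0.004  0.002 -0.002 -0.001 -0.008]
('wrist', 'top', 'scene') [0.5258 0.0669 0.0676] [-0.002  0.002  0.004 -0.002  0.004  0.    -0.002  0.001 -0.008  0.004
  0.001  0.004  0.002 -0.004 -0.    -0.008]
```

View pics/wrist1.png

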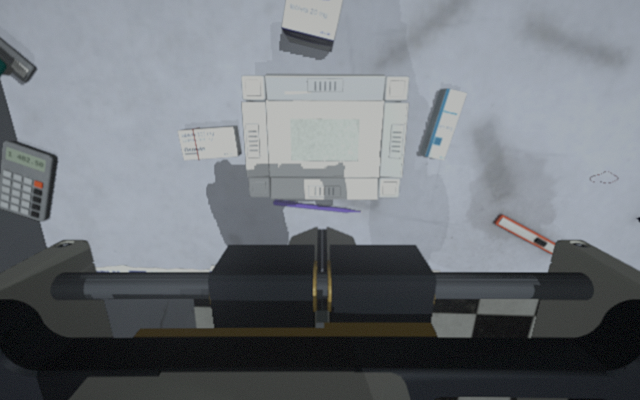

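Run:
```python
from h import *
c=np.array([.5255,.0670]);y=.048
Rm=R.from_euler('z',y).as_matrix()[:2,:2]
for n,o in dict(front=(-.069,0),right=(0,-.094),back=(.069,0),left=(0,.094)).items(): print(n,np.round(c+Rm@o,4))
go([*(c+Rm@(-.069,0)),.09],.048)
```

```text
front [0.4566 0.0637]
right [ 0.53   -0.0269]
back [0.5944 0.0703]
left [0.521  0.1609]
t 3.75 pos [0.4965 0.0706 0.3067] yaw 0.035 tilt [ 0. -0. -1.] F [ 0.2  0.6 -0.5] w 0.008
delta cm [-4.01  0.56 21.67] turn z -0.013
```

The wrist view confirms the pads at pixels (325,190) front, (397,142) right, (325,87) back and (253,142) left. The space above them is clear. I'll approach the front pad first.

Request:
carry_out --claw '[0,0,0,0,0,0,0,0]' --delta_pos '[[-0.7,0.1,3.5],[-0.7,0.1,3.5],[-0.7,0.1,3.5],[-0.7,0.1,3.5],[-0.7,0.1,3.5],[-0.5,0.1,3.5],[0,0,0],[0,0,0]]' --angular '[[0,0,-0.01],[0,0,0],[0,0,0],[0,0,0],[0,0,0],[0,0,0],[0,0,0],[0,0,0]]'

```text
clock: 4.55
position: [0.4569, 0.0631, 0.0972]
ee_rot: [-3.141, -0.071, 0.001]
force: [0.4, 0.0, 0.7]
width: 0.007
gripper_force: 0.0
```

Run:
```python
from h import *
go([.4566,.0637,.075],.048)
```

```text
t 4.55 pos [0.4569 0.0631 0.0972] yaw 0.045 tilt [-0.001 -0.    -1.   ] F [0.4 0.  0.7] w 0.007
delta cm [-0.03 -0.06  2.22] turn z -0.003
```

Request:
carry_out --claw '[0,0,0,0,0,0,0,0]' --delta_pos '[[0,0,1],[0,0,0.8],[0,0,0.2],[0,0,0.1],[0,0,0.1],[0,0,0.1],[0,0,0],[0,0,0]]' --angular '[[0,0,0],[0,0,0],[0,0,0],[0,0,0],[0,0,0],[0,0,0],[0,0,0],[0,0,0]]'

```text
clock: 5.35
position: [0.4568, 0.0629, 0.0738]
ee_rot: [3.141, 0.07, 0.0]
force: [-0.4, 0.3, -0.3]
width: 0.006
gripper_force: 0.0
```

Request:
carry_out --claw '[0,0,0,0,0]' --delta_pos '[[0,0,0.1],[0,0,0.1],[0,0,0.1],[0,0,0],[0,0,0]]' --angular '[[0,0,0],[0,0,0],[0,0,0],[0,0,0],[0,0,0]]'

```text
clock: 5.85
position: [0.4569, 0.0629, 0.0719]
ee_rot: [3.14, 0.07, 0.001]
force: [-5.9, -1.6, 21.7]
width: 0.005
gripper_force: 11.1
```

That's a firm stop at 72 mm, so the front is shut. Next is the back pad.

Request:
carry_out --claw '[0,0,0,0,0,0,0,0,0,0]' --delta_pos '[[0,0,-1],[0,0,-2],[2.7,0,0],[2.7,0,0],[2.8,0,0],[2.8,0,0],[2.8,0,0],[0,0,0],[0,0,0],[0,0,0]]' --angular '[[0,0,0],[0,0,0],[0,0,0],[0,0,0],[0,0,0],[0,0,0],[0,0,0],[0,0,0],[0,0,0],[0,0,0]]'

```text
clock: 6.85
position: [0.5934, 0.0691, 0.1005]
ee_rot: [3.141, 0.071, -0.002]
force: [0.6, -0.0, 0.7]
width: 0.007
gripper_force: 0.0
```

Run:
```python
from h import *
go([.5944,.0703,.077],.048)
```

```text
t 6.85 pos [0.5934 0.0691 0.1005] yaw 0.045 tilt [-0.001 -0.    -1.   ] F [ 0.6 -0.   0.7] w 0.007
delta cm [ 0.1  -0.12  2.35] turn z -0.003
```

Request:
carry_out --claw '[0,0,0,0,0,0,0,0,0,0,0,0]' --delta_pos '[[0.1,-0.1,1],[0,0,1],[0,0,0.3],[0,0,0.1],[0,0,0.1],[0,0,0.1],[0,0,0.1],[0,0,0.1],[0,0,0.1],[0,0,0],[0,0,0],[0,0,0]]' --angular '[[0,0,0],[0,0,0],[0,0,0],[0,0,0],[0,0,0],[0,0,0],[0,0,0],[0,0,0],[0,0,0],[0,0,0],[0,0,0],[0,0,0]]'

```text
clock: 8.05
position: [0.5956, 0.0701, 0.0723]
ee_rot: [3.141, 0.07, 0.001]
force: [-1.6, -0.2, 6.4]
width: 0.005
gripper_force: 3.1
```

Request:
carry_out --claw '[0,0,0,0]' --delta_pos '[[0,0,0.1],[0,0,0.1],[0,0,0],[0,0,0]]' --angular '[[0,0,0],[0,0,0],[0,0,0],[0,0,0]]'

```text
clock: 8.45
position: [0.5958, 0.0702, 0.072]
ee_rot: [3.14, 0.07, 0.002]
force: [-7.4, -1.7, 22.5]
width: 0.007
gripper_force: 11.6
```

Run:
```python
from h import *
print(arm.observe()["joints"])
go([.521,.1609,.1],.048-np.pi/2)
```

```text
[ 0.00760976  0.58113072 -0.30942499  1.78008508  0.23282098  0.81501043
 -1.94074846]
t 8.45 pos [0.5958 0.0702 0.072 ] yaw 0.045 tilt [ 0.001 -0.    -1.   ] F [-7.4 -1.7 22.5] w 0.007
delta cm [-7.06 -9.4  -2.82] turn z 1.567
```

The back is shut too. I'll lift, move above the left pad and make a small test turn to see which way joint 7 goes.

Request:
carry_out --claw '[0,0,0,0,0,0,0,0,0]' --delta_pos '[[0,0,-1],[0,0,-3],[-1.8,-2.35,0],[-1.8,-2.35,0],[-1.8,-2.35,0],[-1.7,-2.35,0],[0,0,0],[0,0,0],[0,0,0]]' --angular '[[0,0,0],[0,0,0],[0,0,0],[0,0,0],[0,0,0],[0,0,0],[0,0,0.1],[0,0,0.1],[0,0,0.1]]'

```text
clock: 9.35
position: [0.5204, 0.1612, 0.1099]
ee_rot: [-3.115, 0.405, -0.0]
force: [-0.5, -0.2, 0.2]
width: 0.003
gripper_force: 0.0
```

Run:
```python
from h import *
print(arm.observe()["joints"])
go([.521,.1609,.1],.048-np.pi/2)
```

```text
[-0.19698264  0.4528215  -0.27136262  1.88791295  0.16089998  0.82154901
 -2.38174857]
t 9.35 pos [0.5204 0.1612 0.1099] yaw -0.259 tilt [ 0.  0. -1.] F [-0.5 -0.2  0.2] w 0.003
delta cm [0.07 0.01 0.99] turn z 1.264
```

Positive turn runs joint 7 towards its limit, so I'll turn the other way by −1.88.

Request:
carry_out --claw '[0,0,0,0,0,0,0,0,0,0,0,0,0,0,0,0]' --delta_pos '[[0,0,0],[0,0,0],[0,0,0],[0,0,0],[0,0,0],[0,0,0],[0,0,0],[0,0,0],[0,0,0],[0,0,0],[0,0,0],[0,0,0],[0,0,0],[0,0,0],[0,0,0],[0,0,0]]' --angular '[[0,0,-0.13],[0,0,-0.13],[0,0,-0.13],[0,0,-0.13],[0,0,-0.13],[0,0,-0.13],[0,0,-0.13],[0,0,-0.13],[0,0,-0.13],[0,0,-0.13],[0,0,-0.13],[0,0,-0.13],[0,0,-0.13],[0,0,-0.13],[0,0,-0.06],[0,0,0]]'

```text
clock: 10.95
position: [0.5205, 0.1607, 0.1097]
ee_rot: [-2.16, -2.281, 0.0]
force: [-0.7, 0.7, -0.2]
width: 0.006
gripper_force: 0.0
```

Run:
```python
from h import *
go([.521,.1609,.077],.048+np.pi/2)
```

```text
t 10.95 pos [0.5205 0.1607 0.1097] yaw 1.625 tilt [-0.  0. -1.] F [-0.7  0.7 -0.2] w 0.006
delta cm [0.02 0.05 3.27] turn z 0.006
```

Request:
carry_out --claw '[0,0,0,0,0,0,0,0,0,0,0,0,0,0]' --delta_pos '[[0,0,1.5],[0,0,1.5],[0,0,0.2],[0,0,0.1],[0,0,0.1],[0,0,0.1],[0,0,0.1],[0,0,0.1],[0,0,0.1],[0,0,0.1],[0,0,0.1],[0,0,0],[0,0,0],[0,0,0]]' --angular '[[0,0,0],[0,0,0],[0,0,0],[0,0,0],[0,0,0],[0,0,0],[0,0,0],[0,0,0],[0,0,0],[0,0,0],[0,0,0],[0,0,0],[0,0,0],[0,0,0]]'

```text
clock: 12.35
position: [0.5207, 0.1609, 0.0718]
ee_rot: [2.159, 2.279, 0.001]
force: [-7.6, -4.9, 27.1]
width: 0.007
gripper_force: 13.1
```

The left is shut. Next is the right pad, 18.8 cm back along tool x.

Request:
carry_out --claw '[0,0,0,0,0,0,0,0,0,0]' --delta_pos '[[0,0,-1],[0,0,-2.5],[-3.1,0,0],[-3.1,0,0],[-3.1,0,0],[-3.1,0,0],[-3.2,0,0],[-3.2,0,0],[0,0,0],[0,0,0]]' --angular '[[0,0,0],[0,0,0],[0,0,0],[0,0,0],[0,0,0],[0,0,0],[0,0,0],[0,0,0],[0,0,0],[0,0,0]]'

```text
clock: 13.35
position: [0.5306, -0.0276, 0.1047]
ee_rot: [-2.163, -2.278, -0.0]
force: [-0.4, 0.7, -0.5]
width: 0.002
gripper_force: 0.0
```

Run:
```python
from h import *
go([.530,-.0269,.077],.048+np.pi/2)
```

```text
t 13.35 pos [ 0.5306 -0.0276  0.1047] yaw 1.623 tilt [ 0.  0. -1.] F [-0.4  0.7 -0.5] w 0.002
delta cm [ 0.07 -0.05  2.77] turn z 0.004
```

Request:
carry_out --claw '[0,0,0,0,0,0,0,0,0,0,0,0,0]' --delta_pos '[[0.1,0,1.5],[0,0,1.2],[0,0,0.1],[0,0,0.1],[0,0,0.1],[0,0,0.1],[0,0,0.1],[0,0,0.1],[0,0,0.1],[0,0,0.1],[0,0,0],[0,0,0],[0,0,0]]' --angular '[[0,0,0],[0,0,0],[0,0,0],[0,0,0],[0,0,0],[0,0,0],[0,0,0],[0,0,0],[0,0,0],[0,0,0],[0,0,0],[0,0,0],[0,0,0]]'

```text
clock: 14.65
position: [0.5308, -0.0258, 0.0718]
ee_rot: [2.159, 2.279, -0.0]
force: [-8.8, -0.5, 27.2]
width: 0.008
gripper_force: 13.5
```

Request:
carry_out --claw '[0,0,0,0,0,0,0,0,0,0,0,0]' --delta_pos '[[0,0,-1],[0,0,-3],[0,0,-4],[0,0,-4],[-3,-2,-2],[-3,-2,-2],[-3,-2,-2],[-3,-2,0],[-3,-2,0],[-3,-2,0],[0,0,0],[0,0,0]]' --angular '[[0,0,0],[0,0,0],[0,0,0],[0,0,0],[0,0,0],[0,0,0],[0,0,0],[0,0,0],[0,0,0],[0,0,0],[0,0,0],[0,0,0]]'

```text
clock: 15.85
position: [0.42, -0.2127, 0.2498]
ee_rot: [2.163, 2.278, 0.0]
force: [-0.0, -0.2, -0.4]
width: 0.005
gripper_force: 0.0
```

Run:
```python
from h import *
go(None)
p=arm.get_image("scene")
cv2.imwrite('pics/end.png',cv2.resize(p["frame"][150:300,240:440,::-1],None,fx=4,fy=4,interpolation=cv2.INTER_CUBIC))
a=cv2.imread('pics/scene0.png')
cv2.imwrite('pics/start.png',cv2.resize(a[150:300,240:440],None,fx=4,fy=4,interpolation=cv2.INTER_CUBIC))
```

```text
t 15.85 pos [ 0.42   -0.2127  0.2498] yaw 1.622 tilt [ 0. -0. -1.] F [-0.  -0.2 -0.4] w 0.005
```

View pics/end.png

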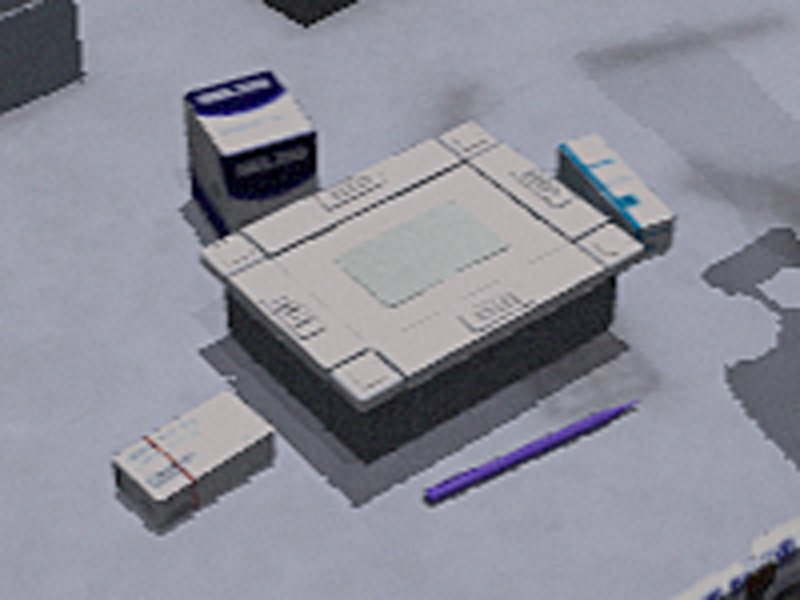

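View pics/start.png

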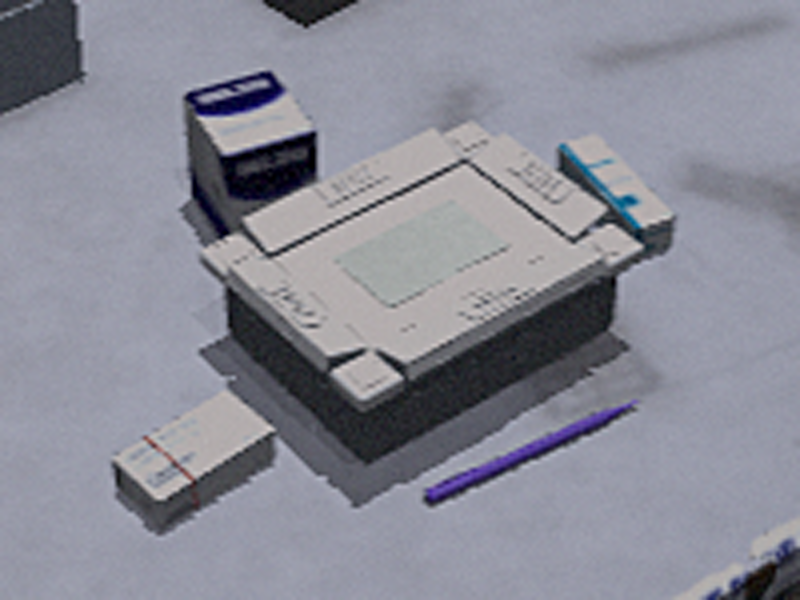

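In the end picture all four sections are flush with the corner pieces (pads at about (350,190), (540,185), (500,310) and (300,315)). In the start picture they stood proud. The box and the things around it have not moved.

```bash
python3 -c "
from cell import arm
print(arm.sign_off())"
```

```text
the job is handed in; nothing more can be done
None
```

All four rim sections are pressed shut and look flush in the final picture, the box and the things round it are unmoved, and the job was handed in at about 16 s; no verdict was returned.

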